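# Strip a stuck die sleeve off its base

## Robot

A 7-joint arm with a two-finger parallel gripper is mounted at the origin on a cart in front of the work surface, level with it; the furniture and walls round the work are solid. World frame = base frame: x ahead of the robot, y to its left, z up, the work surface at z = 0. Lengths are in m, angles in degrees, forces in N, time in s.
With the tool pointing down it reaches from about 0.4 to 0.875 m from the base axis. Payload 19.3 kg.
Tool frame: the origin (TCP) lies at the very end of the fingers, on their centre line; the grasp point (between the pads) lies 19 mm behind it; z points along the fingers, y is the line along which they close (so a half turn about z gives the same grasp; the last joint's range is limited). The gripper opens to 85 mm and grips with 20 to 120 N. Pads are 22 mm wide; open, the fingers measure 114 mm over their backs; the gripper's body (76 mm by 85 mm) begins 54 mm behind the grasp point. The pads swing forward as they close: fully open they stand 13 mm farther back than shut.
Start: joints at [-70.027, 29.874, -2.08, 91.645, 1.215, 58.505, -6.463], TCP at [0.254, 0.571, 0.231] pointing down, gripper open.
Joint ranges: [-166.77, 166.77], [-17.47, 122.26], [-85.68, 81.53], [9.62, 139.38], [-72.42, 252.41], [9.2, 110.78], [-144.41, 144.41]. Speed limits (degrees/s): [108.29, 108.29, 136.94, 136.94, 172.46, 172.46, 172.46].

## Interface

Orientations are given as a 3x3 rotation matrix whose columns are the frame's x, y, z axes.
In Python, from bench import get_obs, get_image, camera_params, job_done gives the robot as it stands. The module is installed in compiled form; this text tells all that it offers.
- The arm moves only by the shell command python3 -m crank 'ROWS' [FORCE]. ROWS is JSON, a list that holds one entry, the list of rows, each a list of 7 numbers: the closure, from -1 (fully open) to 1 (shut), then the shift along the tool's x, y, z each as a share of 0.1 m, from -1 to 1, then the turn, a rotation vector about the tool's x, y, z each as a share of 45 degrees, from -1 to 1. In form: [[[gripper, dx, dy, dz, ax, ay, az], ...]]. A call has 1 to 20 rows; each row shifts and turns the commanded pose from where the row before left it, along the tool's axes as they then stand; what a row does not reach is not made up. A row lasts 1/12 s, in which the tool goes at most 41.7 mm and 7.16 degrees, less where a joint would pass 70% of its speed; a pose out of reach is approached as far as the arm can. A call with a number of a shift or a turn outside -1 to 1 is refused whole. A call with a gripper value outside its range is refused whole. The fingers move at their own pace and stop on an object; FORCE is the grip in N (left out, the last holds). Time passes only in rows, so rows that do not move let the fingers close. It gives the time, the measured TCP pose, the force, the opening and the grip force at its end, in the units of the state.
- get_obs(): the state, without advancing time (a new reading comes with each control period).
- get_image(name): name is "scene" or "side" or "wrist"; returns the picture (400x640x3 uint8, blue, green, red); there is no depth.
- camera_params(name): a dict with "fx", "fy", "cx", "cy" (pixels), "eye" and "attitude" of the camera in the world; the wrist camera has in their place "hand_eye" (4x4, takes a point from camera to tool coordinates, whose origin is the TCP and whose axes are the flange's). Camera axes: x right, y down, z forward; pixel columns grow to the right and rows downward; lengths in m; the calibration is good to about 2 mm. A picture is of the moment at which its call begins: read the wrist's pose just before it. camera_params takes no time and is no camera call.
- job_done(): hands the job in; it is judged then, once.
The state is a dict: "time_s": time; "joints": joint angles; "qvel": joint speeds; "effort": joint torques, N m; "tool_pos": TCP position; "tcp_rot": TCP orientation; "force": force on the tool from outside, world axes, zero at the start; "ft_torque": the same for the moment, N m; "gripper_width": finger opening in m; "grip_force": force on a finger pad.
Only numpy, scipy, OpenCV 4.12 (cv2) and the standard library are available. Lean on these libraries where they do the work, as an engineer would, in place of code of your own. Each camera call takes 0.05 s, during which the arm holds its last target. There are 200 camera calls.

## Task

The pellet die's sleeve is stuck on its flanged base by a rubber O-ring. Slide the die, still assembled, fully home into the fork on the worktop so that the fork's lips hold down the base's flange, pull the sleeve straight up off the base so that the base stays home in the fork, then set the sleeve down gently, upright, in the shallow tray and let go. Do not disturb the flask, the vial or the plunger.

Things in the scene. Friction and masses are not known exactly. Their poses are not given: they have to be found in the camera images.
- die_base: inner part of the die: flat steel disc (flange) 72 mm across, 8 mm thick, with a core 34 mm across up to 32 mm above its underside, hidden in the sleeve at first; about 0.2 kg. Origin: centre of its underside, z up. Round: yaw means nothing. An O-ring on the core, 22 mm up, grips the sleeve with roughly 5 to 25 N, more than the base's weight: it comes along unless held down.
- sleeve_mid (a point): outer part of the die: upright steel tube, 46 mm outside, 37 mm inside diameter, 70 mm tall, with a neck 41 mm across over the top 10 mm; about 0.25 kg. This point is on its axis (z), half-way up, 35 mm above its lower rim; 43 mm above the worktop at first, as it stands on the 8 mm flange, pushed 24 mm down over the core. Round: yaw means nothing.
- fork_home (a point): low U-shaped fork fixed to the worktop, 104 mm wide, 17 mm high (screw heads 20 mm). This point, at worktop height, is where the centre of the die base's underside is when fully home, its flange touching the back wall. The x axis points into the fork, from its open mouth to the back wall 36 mm beyond this point. The flange slides in along the worktop.
- fork_mouth (a point): middle of the fork's flared open mouth, at worktop height, 65 mm before the home point; same axes. The slot is 76 mm wide between its walls (2 mm clearance each side of the flange). The lips over it reach from 12 to 17 mm above the worktop; the gap between them, for the sleeve, is 54 mm wide.
- tray: shallow square steel tray fixed to the worktop, 130 x 130 mm outside, walls 4 mm thick and 16 mm high, inner floor 4 mm above the worktop. Origin at the centre of its underside, x and y along its sides.
- flask: bystander: small stoppered conical glass flask, 69 mm wide, 109 mm tall; origin at the centre of its underside
- vial: bystander: sample vial with a black screw cap, 23 mm wide, 47 mm tall; origin at the centre of its underside
- plunger: bystander: steel die plunger standing upright, 21 mm wide, 53 mm tall; origin at the centre of its underside
- heater_controller: obstacle, fixed: grey instrument box with a carrying handle, left of the work, about 270 mm deep, 200 mm wide, 186 mm high with its handle; origin at the centre of its underside. A taller spectrometer stands beyond it to the left: come over to the work high up.
Things that resemble listed ones, but are neither listed nor needed, are in the scene too. Leave any turquoise look-alike of the part that bears sleeve_mid alone.

How it is judged:
By the outcome, as a careful person would: the job done as asked, in the order asked, and still so for the second after the job is handed in, with the robot touching nothing.
It also fails if it takes over 64 s, if anything falls off the work surface, if the arm or the gripper's body presses on something with over 40 N, if the wrist force passes 120 N, or if a joint passes its speed limit or range.

## Working session

There is one attempt and no reset: what is moved stays moved. The work goes in short steps, Python scripts to look and compute and a shell command to move; the robot and the scene stay as the last step left them, time stands still between calls to the robot, and variables do not carry over. Pictures are saved under pics/ and viewed, at most 10 in all, crops included, and the job is handed in when it is done.

```bash
mkdir -p pics
cat > h.py <<'E'
import numpy as np,cv2
from bench import *
def cam(n):
    p=camera_params(n);K=np.array([[p['fx'],0,p['cx']],[0,p['fy'],p['cy']],[0,0,1]])
    if 'eye' in p: return K,np.array(p['attitude']),np.array(p['eye'])
    o=get_obs();H=np.array(p['hand_eye']);R=np.array(o['tcp_rot']);t=np.array(o['tool_pos'])
    return K,R@H[:3,:3],R@H[:3,3]+t
def ray(c,uv,z):
    K,R,e=c;d=R@np.linalg.inv(K)@np.array([uv[0],uv[1],1.]);return e+d*(z-e[2])/d[2]
def proj(c,P):
    K,R,e=c;q=K@(R.T@(np.array(P)-e));return q[:2]/q[2]
E
python3 - <<'E'
from h import *
o=get_obs();print({k:np.round(v,3).tolist() for k,v in o.items()})
for n in('scene','side'):
    print(n,camera_params(n));cv2.imwrite(f'pics/{n}0.png',get_image(n))
print(camera_params('wrist'))
E
```

```text
{'time_s': 0.0, 'joints': [-70.026, 29.908, -2.082, 91.671, 1.213, 58.506, -6.461], 'qvel': [0.046, -0.027, 0.089, -0.06, 0.011, 0.03, -0.074], 'effort': [0.0, -92.712, 1.98, -36.993, 0.018, 0.008, -0.0], 'tool_pos': [0.254, 0.571, 0.231], 'tcp_rot': [[-0.914, 0.407, -0.0], [0.407, 0.914, -0.001], [-0.0, -0.001, -1.0]], 'force': [0.019, 0.398, 0.568], 'ft_torque': [0.025, -0.004, 0.01], 'grip_force': 0.0, 'gripper_width': 0.086}
scene {'fx': 451.2985081679513, 'fy': 451.2985081679513, 'cx': 313.0888483477543, 'cy': 197.77283255449106, 'eye': array([ 0.02906628, -0.99146719,  0.80951213]), 'attitude': array([[ 0.8648987 , -0.2794024 ,  0.41699465],
       [-0.50194119, -0.4852335 ,  0.71596333],
       [ 0.0022979 , -0.82854254, -0.5599214 ]])}
side {'fx': 493.043131998662, 'fy': 493.043131998662, 'cx': 315.5436640003316, 'cy': 195.35263104924297, 'eye': array([-0.02030675, -0.98981483,  0.99285274]), 'attitude': array([[ 0.85463546, -0.33131006,  0.39978978],
       [-0.51908106, -0.56351905,  0.64265164],
       [ 0.0123722 , -0.75675618, -0.65358015]])}
{'fx': 299.8832329319864, 'fy': 299.8832329319864, 'cx': 319.13757112351, 'cy': 198.88382104342932, 'hand_eye': array([[-9.98077165e-05, -9.58580481e-01, -2.84821788e-01,
         7.17961762e-02],
       [ 9.99999871e-01,  4.59986992e-05, -5.05232271e-04,
        -1.06442979e-03],
       [ 4.97407226e-04, -2.84821802e-01,  9.58580353e-01,
        -1.43842374e-01],
       [ 0.00000000e+00,  0.00000000e+00,  0.00000000e+00,
         1.00000000e+00]])}
```

View pics/scene0.png

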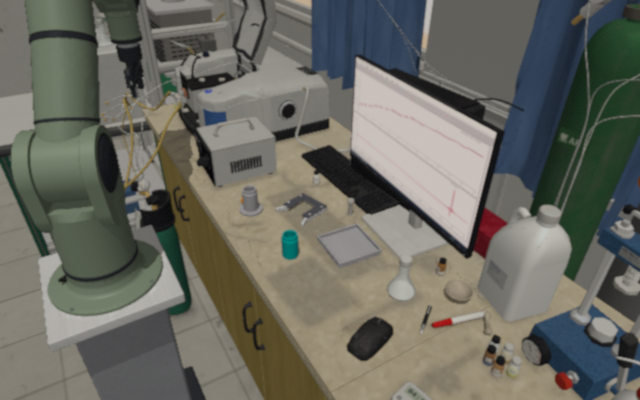

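View pics/side0.png

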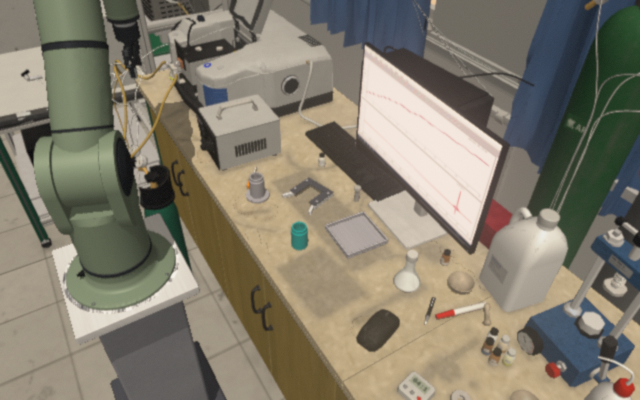

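The steel die on its flange is at side (257,187) and scene (250,201). The turquoise tube at side (300,236) is the look-alike, to be left alone. The fork is at side (310,193), the tray at (356,234), the flask at (407,272), and there are small items at (357,192) and (322,160). I'll confirm with an enlarged crop.

Run:
```python
from h import *
a=cv2.imread('pics/side0.png')[140:265,235:395]
cv2.imwrite('pics/c1.png',cv2.resize(a,None,fx=5,fy=4.8 if 0 else 4.8,interpolation=3)[:600])
c=cam('side');s=cam('scene')
print('die base',ray(c,(257.5,197),.004),ray(s,(251,209),.004))
for uv in[(310,193),(357,192),(322,160),(356,234),(300,236)]:print(uv,ray(c,uv,.015))
```

```text
die base [0.42793458 0.06567563 0.004     ] [0.43269297 0.08044386 0.004     ]
(310, 193) [ 0.56895649 -0.01035462  0.015     ]
(357, 192) [ 0.69549683 -0.07926176  0.015     ]
(322, 160) [0.68920533 0.11387505 0.015     ]
(356, 234) [ 0.58950404 -0.22624089  0.015     ]
(300, 236) [ 0.45135672 -0.15365235  0.015     ]
```

View pics/c1.png

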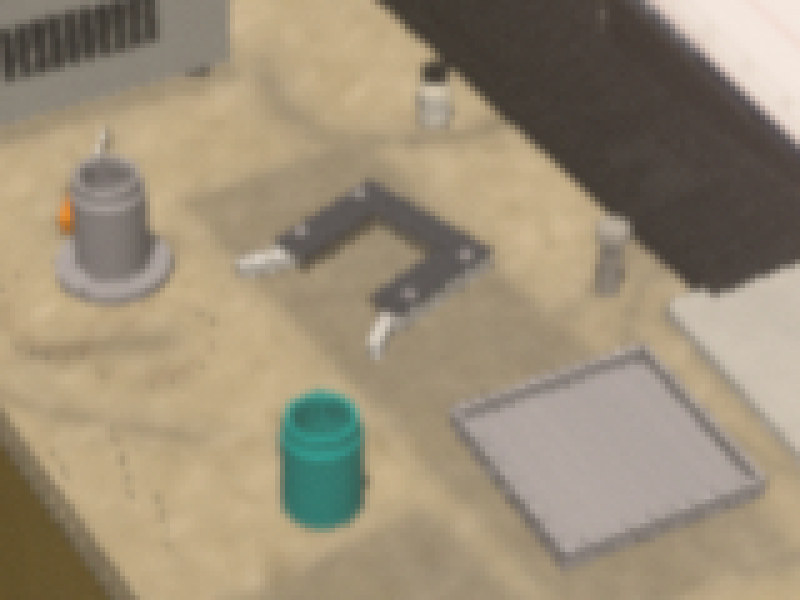

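The crop shows the steel die (upright tube with neck, flange below) at crop (115,230), the dark U-fork opening to the lower-left with silver flares, the tray at (610,455), the vial at (435,95) and the plunger at (610,255). A small orange thing and a thin stick stand behind the die. Next I compute positions.

Run:
```python
from h import *
c=cam('side')
f=lambda u,v,z:ray(c,(235+u/5,140+v/4.8),z)
L=f(370,183,.017);R=f(490,250,.017);d=R-L
print('fork back',L,R,np.linalg.norm(d))
for p in[(282,240),(373,300),(240,268),(375,350)]:print(p,f(*p,.017 if p[1]<310 else .01))
m=(L+R)/2
x=np.array([d[1],-d[0],0]);x/=np.linalg.norm(x);x=x if x[0]>0 else -x
print('mid',m,'x',x,np.degrees(np.arctan2(x[1],x[0])))
T=[f(*p,.016) for p in[(455,415),(640,350),(765,488),(565,560)]];T=np.array(T);print(T,T.mean(0),np.linalg.norm(np.diff(T,axis=0),axis=1))
print('die top',f(108,170,.078),'flange',f(114,262,.008),'bottom front',f(114,298,0),f(56,262,.006),f(173,258,.006))
print('orange',f(67,215,.03),f(102,150,.03))
print('turq',f(321,415,.07),'vial',f(435,120,0),'pl',f(607,288,0))
```

```text
fork back [0.60198348 0.05126381 0.017     ] [ 0.63050639 -0.04424708  0.017     ] 0.09967892602892973
(282, 240) [0.52585776 0.02866569 0.017     ]
(373, 300) [ 0.54445247 -0.04913715  0.017     ]
(240, 268) [0.49069065 0.01766086 0.017     ]
(375, 350) [ 0.52604549 -0.08242825  0.01      ]
mid [0.61624494 0.00350836 0.017     ] x [ 0.95818547  0.28614786 -0.        ] 16.627473800025662
[[ 0.53288745 -0.15922618  0.016     ]
 [ 0.65587507 -0.16643687  0.016     ]
 [ 0.6476378  -0.29596204  0.016     ]
 [ 0.52228155 -0.28562653  0.016     ]] [ 0.58967047 -0.22681291  0.016     ] [0.12319882 0.12978684 0.1257816 ]
die top [0.4353378  0.07598519 0.078     ] flange [0.43188842 0.07106639 0.008     ] bottom front [0.42015419 0.04838913 0.        ] [0.40227064 0.09117202 0.006     ] [0.46569388 0.05843334 0.006     ]
orange [0.4173847  0.10314951 0.03      ] [0.46530405 0.1528431  0.03      ]
turq [ 0.44071332 -0.16878665  0.07      ] vial [0.68548137 0.10728336 0.        ] pl [ 0.68327667 -0.09533416  0.        ]
```

```bash
python3 -m crank '[[[-1,0,0,-0.3,0,0,0],[-1,0,0,-0.3,0,0,0],[-1,0,0,-0.25,0,0,0.158],[-1,0,0,-0.25,0,0,0.158],[-1,0,0,-0.25,0,0,0.158],[-1,0,0,-0.2,0,0,0.158],[-1,0,0,-0.2,0,0,0.158],[-1,-0.1,0,0,0,0,0.158],[-1,-0.3,0.04,0,0,0,0.158],[-1,-0.4,0.04,0,0,0,0],[-1,-0.4,0.04,0,0,0,0],[-1,-0.4,0.04,0,0,0,0],[-1,-0.4,0.04,0,0,0,0],[-1,-0.4,0.04,0,0,0,0]]]'
python3 - <<'E'
from h import *
c=cam('side');s=cam('scene')
print(ray(c,(280,157),0),ray(c,(213,166),0),ray(c,(206,135),.15),ray(c,(277,130),.15))
E
```

```text
time_s: 1.27
tool_pos: [0.3501, 0.3479, 0.4061]
tcp_rot: [[-0.28, 0.96, -0.0], [0.96, 0.28, -0.0], [-0.0, -0.0, -1.0]]
force: [0.0, -0.3, -0.2]
gripper_width: 0.0852
grip_force: 0.0
[0.58638533 0.21691144 0.        ] [0.37248901 0.28420457 0.        ] [0.35419242 0.24667752 0.15      ] [0.55284928 0.16278969 0.15      ]
```

```bash
python3 -m crank '[[[-1,-0.4,0.05,0,0,0,0],[-1,-0.4,0.05,0,0,0,0],[-1,-0.4,0.05,0,0,0,0],[-1,-0.4,0.05,0,0,0,0],[-1,-0.4,0.05,0,0,0,0],[-1,-0.4,0.05,0,0,0,0],[-1,-0.4,0.05,0,0,0,0],[-1,-0.3,0.05,0.1,0,0,0],[-1,-0.2,0.03,0.3,0,0,0],[-1,0,0,0.3,0,0,0],[-1,0,0,0,0,0,0],[-1,0,0,0,0,0,0]]]'
python3 - <<'E'
from h import *
c=cam('wrist');im=get_image('wrist');cv2.imwrite('pics/w1.png',cv2.resize(im,(800,500),interpolation=3));np.savez('pics/w1.npz',K=c[0],R=c[1],e=c[2])
for n,P in dict(die=(.433,.075,.078),home=(.57,-.01,0),tray=(.59,-.227,0)).items():print(n,proj(c,P)*1.25)
E
```

```text
time_s: 2.27
tool_pos: [0.4829, 0.0453, 0.3361]
tcp_rot: [[-0.279, 0.96, -0.002], [0.96, 0.279, -0.001], [-0.0, -0.003, -1.0]]
force: [0.5, 0.6, -0.1]
gripper_width: 0.0854
grip_force: 0.0
die [362.07117441 165.65696188]
home [450.65919932 252.8330231 ]
tray [417.49349691 388.81820152]
```

View pics/w1.png

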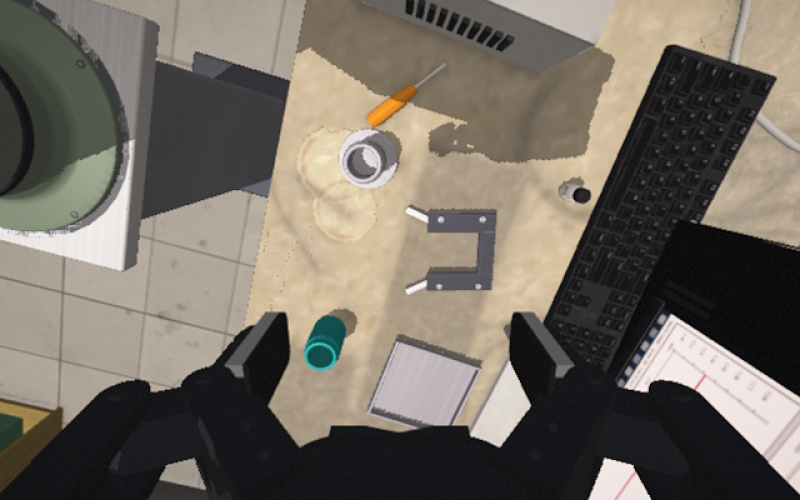

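Wrist view: the die is at (368,158), with an orange screwdriver lying just above it. The fork is at (460,250) with its mouth to the left, the turquoise look-alike at (325,342), and the tray at (425,385). One enlarged crop next.

Run:
```python
from h import *
a=cv2.imread('pics/w1.png')[110:305,320:520]
cv2.imwrite('pics/c2.png',cv2.resize(a,None,fx=3,fy=3,interpolation=2))
```

```text
(no output)
```

View pics/c2.png

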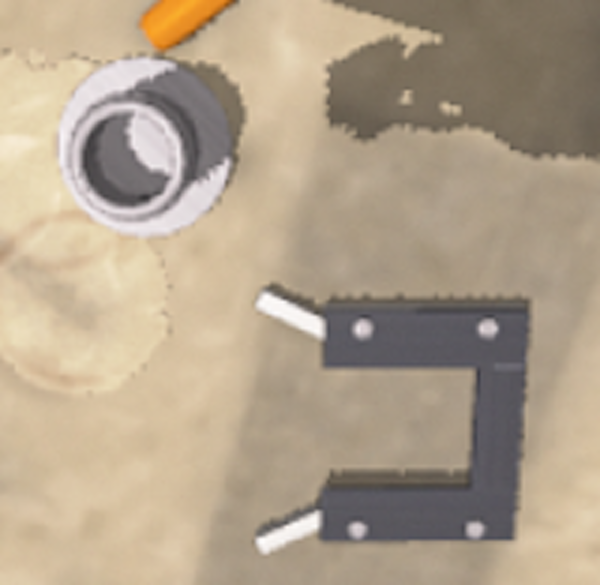

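The crop shows the die's top rim centred at (131,158) and its flange at (148,147). The fork's screws are at (363,328), (488,328), (357,530) and (475,530), and its lip edges at y=366 and y=486.

```bash
cat >> h.py <<'E'
def w1():
    d=np.load('pics/w1.npz');return d['K'],d['R'],d['e']
E
python3 - <<'E'
from h import *
c=w1();f=lambda u,v,z:ray(c,((320+u/3)/1.25,(110+v/3)/1.25),z)
g=lambda u,v,z:ray(c,(u/1.25,v/1.25),z)
print('die top',f(131,158,.078),'flange',f(148,147,.008),'flange w',f(60,147,.008)-f(237,147,.008))
S=[f(*p,.02) for p in[(363,328),(488,328),(475,530),(357,530)]]
for n,P in zip('UL UR LR LL'.split(),S):print(n,P)
ang=lambda d:np.degrees(np.arctan2(d[1],d[0]))
print('ang',ang(S[1]-S[0]),ang(S[2]-S[3]),ang(S[0]-S[3])-90,ang(S[1]-S[2])-90)
m=sum(S)/4
Fx=(S[1]-S[0])+(S[2]-S[3])+0;a=ang(Fx)
a=np.mean([ang(S[1]-S[0]),ang(S[2]-S[3]),ang(S[0]-S[3])-90,ang(S[1]-S[2])-90]);x=np.array([np.cos(np.radians(a)),np.sin(np.radians(a)),0]);y=np.array([-x[1],x[0],0])
print('screw centre',m,'ang',a)
for n,p in dict(tipU=(260,298,.012),tipL=(260,547,.012),frontU=(325,340,.017),frontL=(325,510,.017),lipU=(420,366,.017),lipL=(420,486,.017),backin=(474,425,.017),backoutU=(528,310,.017),backoutL=(515,540,.017),outU=(425,310,.017),outL=(420,540,.017)).items():
    P=f(*p)-m;print(n,(P@x*1000).round(1),(P@y*1000).round(1))
T=np.array([g(*p,.016) for p in[(399,337),(481,367),(448,432),(369,412)]]);print(T,T.mean(0),np.linalg.norm(np.diff(T,axis=0),axis=1))
print('screwdriver',g(372,124,.01),g(410,92,.01))
E
```

```text
die top [0.43383116 0.07843519 0.078     ] flange [0.43429829 0.07848979 0.008     ] flange w [-0.06949363 -0.02022501  0.        ]
UL [0.54004531 0.03340143 0.02      ]
UR [0.59004543 0.04797473 0.02      ]
LR [ 0.61539238 -0.0389736   0.02      ]
LL [ 0.56559879 -0.05351318  0.02      ]
ang 16.24957121531372 16.27764862147895 16.38368868840307 16.25232229070511
screw centre [ 0.57777048 -0.00277766  0.02      ] ang 16.29080770397521
tipU -68.9 56.5
tipL -68.4 -56.8
frontU -41.6 39.5
frontL -39.9 -37.0
lipU -1.1 28.2
lipL 1.4 -25.8
backin 23.3 2.1
backoutU 42.9 52.3
backoutL 44.7 -51.3
outU -0.1 52.3
outL 2.5 -51.3
[[ 0.53638934 -0.14208735  0.016     ]
 [ 0.6618714  -0.15533874  0.016     ]
 [ 0.65240976 -0.27591013  0.016     ]
 [ 0.52854674 -0.27448347  0.016     ]] [ 0.59480431 -0.21195492  0.016     ] [0.12617982 0.12094206 0.12387123]
screwdriver [0.42701083 0.11874886 0.01      ] [0.46028675 0.16523044 0.01      ]
```

```bash
python3 -m crank '[[[-1,0.2,-0.17,0.1,0,0,0],[-1,0.2,-0.17,0.3,0,0,0],[-1,0.055,-0.04,0.4,0,0,0],[-1,0,0,0.4,0,0,0],[-1,0,0,0.4,0,0,0],[-1,0,0,0.4,0,0,0],[-1,0,0,0.3,0,0,0],[-1,0,0,0,0,0,0],[-1,0,0,0,0,0,0],[-1,0,0,0,0,0,0]]]' 40
python3 - <<'E'
from h import *
c=cam('wrist');im=get_image('wrist');cv2.imwrite('pics/w2.png',im)
p=get_obs()['tool_pos'];R=np.array(get_obs()['tcp_rot']);print(p,R.T@(np.array([.434,.0785,.027])-p))
print(proj(c,(.434,.0785,.078)))
E
```

```text
time_s: 3.15
tool_pos: [0.4357, 0.0789, 0.1085]
tcp_rot: [[-0.28, 0.96, 0.002], [0.96, 0.28, 0.001], [0.001, 0.003, -1.0]]
force: [-0.7, 0.8, -0.1]
gripper_width: 0.0853
grip_force: 0.0
[0.43577046 0.0789837  0.10864304] [-2.35832562e-05 -2.12779778e-03  8.16359393e-02]
[316.66161165 228.47659421]
```

View pics/w2.png

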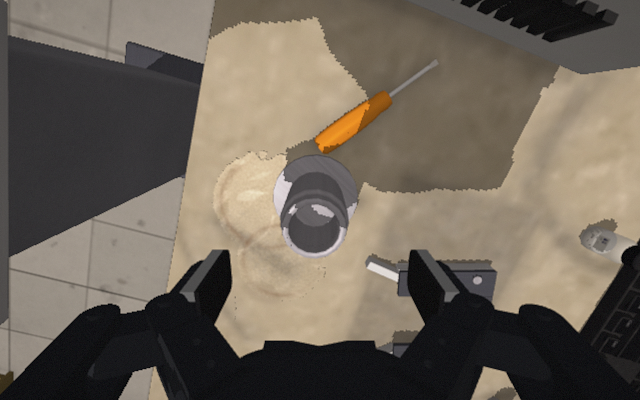

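The rim is at (314,230), as predicted, and the fingers straddle it. The screwdriver is clear of them. I'll descend and grip.

```bash
python3 -m crank '[[[-1,0,-0.025,0.3,0,0,0],[-1,0,0,0.3,0,0,0],[-1,0,0,0.216,0,0,0],[-1,0,0,0,0,0,0],[-1,0,0,0,0,0,0]]]' 40 && python3 -m crank '[[[1,0,0,0,0,0,0],[1,0,0,0,0,0,0],[1,0,0,0,0,0,0],[1,0,0,0,0,0,0],[1,0,0,0,0,0,0],[1,0,0,0,0,0,0],[1,0,0,0,0,0,0],[1,0,0,0,0,0,0],[1,0,0,0,0,0,0],[1,0,0,0,0,0,0]]]' 60
```

```text
time_s: 3.62
tool_pos: [0.4325, 0.0777, 0.026]
tcp_rot: [[-0.279, 0.96, 0.001], [0.96, 0.279, 0.001], [0.0, 0.001, -1.0]]
force: [0.4, -0.4, 1.8]
gripper_width: 0.0855
grip_force: 0.0
time_s: 4.45
tool_pos: [0.4327, 0.0778, 0.0261]
tcp_rot: [[-0.279, 0.96, 0.002], [0.96, 0.279, 0.001], [0.0, 0.002, -1.0]]
force: [-2.4, 1.0, 28.2]
gripper_width: 0.0446
grip_force: 56.4
```

```bash
python3 -m crank '[[[1,0,0,-0.015,0,0,0],[1,0,0,0,0,0,0],[1,0,0,0,0,0,0]]]' && python3 -m crank '[[[1,-0.1,0,0,0,0,0],[1,-0.2,0,0,0,0,0],[1,-0.2,0,0,0,0,0],[1,-0.2,0,0,0,0,0],[1,-0.2,0,0,0,0,0],[1,-0.174,0,0,0,0,0],[1,-0.1,0,0,0,0,0],[1,0,0,0,0,0,0],[1,0,0,0,0,0,0],[1,0,0,0,0,0,0]]]'
python3 - <<'E'
from h import *
c=cam('wrist');im=get_image('wrist');s=get_image('side');K=cam('side')
a=cv2.resize(im[190:400,300:560],(520,420),interpolation=2);b=cv2.resize(s[150:255,240:360],None,fx=4,fy=4,interpolation=2)
cv2.imwrite('pics/w3.png',a);cv2.imwrite('pics/s3.png',b)
x=np.array([.96,.2805,0]);y=np.array([-.2805,.96,0]);m=np.array([.5778,-.0028,0])
p=get_obs()['tool_pos']-m;print(p@x,p@y)
E
```

```text
time_s: 4.7
tool_pos: [0.4319, 0.0776, 0.0264]
tcp_rot: [[-0.28, 0.96, 0.0], [0.96, 0.28, 0.0], [-0.0, 0.0, -1.0]]
force: [0.9, -1.3, -2.5]
gripper_width: 0.0445
grip_force: 61.8
time_s: 5.53
tool_pos: [0.4649, -0.0353, 0.0263]
tcp_rot: [[-0.279, 0.96, 0.001], [0.96, 0.279, -0.001], [-0.001, 0.001, -1.0]]
force: [0.8, -4.9, 4.2]
gripper_width: 0.0445
grip_force: 62.3
-0.11744726192646435 0.0007617008207287024
```

View pics/w3.png

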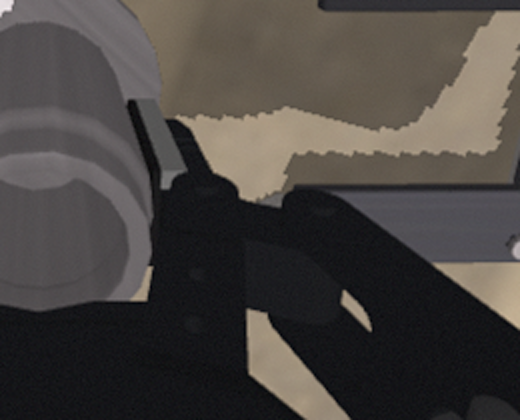

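The finger hides the flare, but the lip edges are visible at crop y≈10 and y≈192. I'll use them to check the centre line.

Run:
```python
from h import *
c=cam('wrist');x=np.array([.96,.2805,0]);y=np.array([-.2805,.96,0]);m=np.array([.5778,-.0028,0])
for u,v in[(400,10),(400,192)]:
    P=ray(c,(300+u/2,190+v/2),.017)-m;print(P@x,P@y)
P=ray(c,(300+40/2,190+ 235/2),.078)-m;print('rim c',P@x,P@y)
```

```text
-0.021631625612549443 0.028423982681803062
-0.012166960201127496 -0.026805866343339528
rim c -0.11744450703736224 0.0038462037460645733
```

```bash
python3 -m crank '[[[1,0,0.1,0,0,0,0],[1,0,0.15,0,0,0,0],[1,0,0.15,0,0,0,0],[1,0,0.1,0,0,0,0],[1,0,0,0,0,0,0]]]' && python3 -m crank '[[[1,0,0.1,0,0,0,0],[1,0,0.1,0,0,0,0],[1,0,0.1,0,0,0,0],[1,0,0.05,0,0,0,0],[1,0,0,0,0,0,0],[1,0,0,0,0,0,0]]]'
```

```text
time_s: 6.05
tool_pos: [0.513, -0.0198, 0.0263]
tcp_rot: [[-0.281, 0.96, -0.001], [0.96, 0.281, 0.0], [0.0, -0.001, -1.0]]
force: [-0.4, 1.5, 8.6]
gripper_width: 0.0442
grip_force: 62.6
time_s: 6.55
tool_pos: [0.5453, -0.0104, 0.0263]
tcp_rot: [[-0.28, 0.96, -0.002], [0.96, 0.28, 0.0], [0.001, -0.002, -1.0]]
force: [-6.2, -0.4, 12.2]
gripper_width: 0.0441
grip_force: 63.0
```

```bash
python3 -m crank '[[[1,0,0.1,-0.005,0,0,0],[1,0,0.1,0,0,0,0],[1,0,0.04,0,0,0,0],[1,0,0,0,0,0,0],[1,0,0,0,0,0,0]]]' && python3 -m crank '[[[1,0,0.02,0,0,0,0],[1,0,0,0,0,0,0],[1,0,0,0,0,0,0]]]'&& python3 -m crank '[[[1,0,0.02,0,0,0,0],[1,0,0,0,0,0,0],[1,0,0,0,0,0,0]]]'
```

```text
time_s: 6.97
tool_pos: [0.569, -0.004, 0.0265]
tcp_rot: [[-0.28, 0.96, -0.0], [0.96, 0.28, 0.0], [0.0, -0.0, -1.0]]
force: [0.4, 0.6, -4.3]
gripper_width: 0.0445
grip_force: 62.0
time_s: 7.22
tool_pos: [0.5709, -0.0043, 0.0266]
tcp_rot: [[-0.279, 0.96, -0.0], [0.96, 0.279, -0.0], [0.0, -0.0, -1.0]]
force: [0.2, -0.3, -4.7]
gripper_width: 0.0444
grip_force: 61.8
time_s: 7.47
tool_pos: [0.5732, -0.0037, 0.0267]
tcp_rot: [[-0.279, 0.96, -0.0], [0.96, 0.279, -0.0], [-0.0, -0.0, -1.0]]
force: [0.2, -0.2, -5.2]
gripper_width: 0.0444
grip_force: 61.9
```

```bash
for i in 1; do python3 -m crank '[[[1,0,0.02,0,0,0,0],[1,0,0,0,0,0,0],[1,0,0,0,0,0,0]]]'; done; python3 -m crank '[[[1,0,0.02,0,0,0,0],[1,0,0,0,0,0,0],[1,0,0,0,0,0,0]]]'
```

```text
time_s: 7.72
tool_pos: [0.5741, -0.0034, 0.0265]
tcp_rot: [[-0.279, 0.96, -0.002], [0.96, 0.279, -0.0], [0.0, -0.002, -1.0]]
force: [-5.2, -1.0, -2.4]
gripper_width: 0.0445
grip_force: 62.2
time_s: 7.97
tool_pos: [0.5747, -0.0033, 0.0264]
tcp_rot: [[-0.279, 0.96, -0.005], [0.96, 0.279, -0.0], [0.001, -0.005, -1.0]]
force: [-13.4, -3.1, 5.8]
gripper_width: 0.0446
grip_force: 62.8
```

The flange touches the back wall at the expected place. I'll ease off the push and pull straight up.

```bash
python3 -m crank '[[[1,0,-0.015,0,0,0,0],[1,0,-0.003,0,0,0,0],[1,0,0,0,0,0,0]]]' 90 && python3 -m crank '[[[1,0,0,-0.03,0,0,0],[1,0,0,-0.03,0,0,0],[1,0,0,-0.03,0,0,0],[1,0,0,-0.03,0,0,0]]]' && python3 -m crank '[[[1,0,0,-0.04,0,0,0],[1,0,0,-0.04,0,0,0],[1,0,0,-0.04,0,0,0],[1,0,0,-0.04,0,0,0],[1,0,0,-0.04,0,0,0],[1,0,0,-0.04,0,0,0],[1,0,0,-0.04,0,0,0],[1,0,0,0,0,0,0]]]'
```

```text
time_s: 8.22
tool_pos: [0.5743, -0.0033, 0.0265]
tcp_rot: [[-0.279, 0.96, -0.002], [0.96, 0.279, -0.0], [0.0, -0.002, -1.0]]
force: [-6.1, -1.3, -0.9]
gripper_width: 0.0435
grip_force: 92.1
time_s: 8.55
tool_pos: [0.5743, -0.003, 0.0381]
tcp_rot: [[-0.28, 0.96, -0.002], [0.96, 0.28, -0.0], [0.0, -0.002, -1.0]]
force: [-2.6, -0.5, -25.6]
gripper_width: 0.0437
grip_force: 95.7
time_s: 9.22
tool_pos: [0.5759, -0.003, 0.0677]
tcp_rot: [[-0.28, 0.96, 0.002], [0.96, 0.28, 0.0], [-0.0, 0.002, -1.0]]
force: [0.3, -0.0, -2.2]
gripper_width: 0.0435
grip_force: 98.2
```

The sleeve is off: about 2 N hangs on the gripper. I'll lift, check the fork, and move over the tray.

```bash
python3 -m crank '[[[1,0,0,-0.2,0,0,0],[1,0,0,-0.3,0,0,0],[1,-0.15,-0.035,0,0,0,0],[1,-0.3,-0.07,0,0,0,0],[1,-0.35,-0.075,0,0,0,0],[1,-0.35,-0.075,0,0,0,0],[1,-0.35,-0.075,0,0,0,0],[1,-0.35,-0.075,0,0,0,0],[1,-0.2,-0.05,0,0,0,0],[1,-0.1,-0.015,0,0,0,0],[1,0,0,0,0,0,0],[1,0,0,0,0,0,0]]]' 60
python3 - <<'E'
from h import *
c=cam('wrist');im=get_image('wrist');s=get_image('side')
cv2.imwrite('pics/m4.png',np.vstack([cv2.resize(im[0:220],(640,220)),cv2.resize(s[140:310,230:460],(500,370),interpolation=2)[:,:] if 0 else cv2.resize(s[140:300,220:470],(640,375),interpolation=2)[:,:640]]))
k=cam('side');print('flask',ray(k,(407,285),0))
print([proj(c,P) for P in [(.5739,-.0033,.032),(.5739,-.0033,.008)]])
E
```

```text
time_s: 10.22
tool_pos: [0.5903, -0.222, 0.1165]
tcp_rot: [[-0.279, 0.96, -0.0], [0.96, 0.279, 0.001], [0.001, -0.0, -1.0]]
force: [0.4, 0.7, -3.2]
gripper_width: 0.0437
grip_force: 98.2
flask [ 6.06553677e-01 -4.31136771e-01  1.11022302e-16]
[array([ 395.96560087, -141.96008361]), array([ 387.17539947, -113.14514483])]
```

View pics/m4.png

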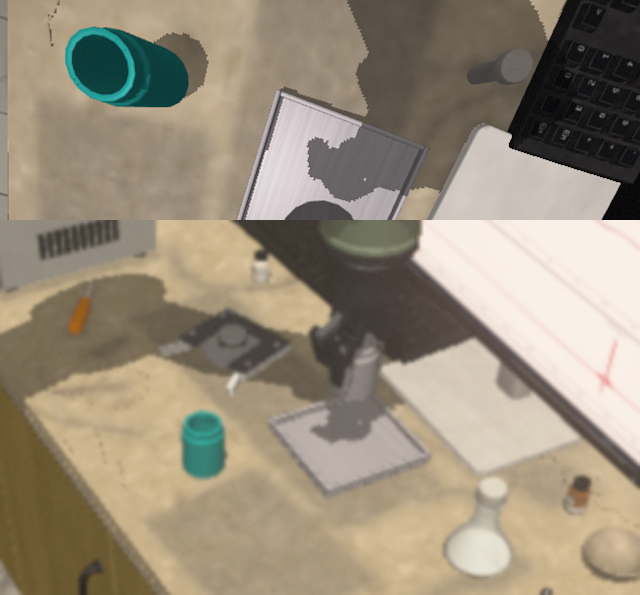

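The base sits home in the fork, at bottom crop (235,335). The sleeve hangs over the tray and seems to lean a little, so I'll check it against the projected vertical.

Run:
```python
from h import *
c=cam('wrist');k=cam('side')
A=ray(c,(280,90),.016);B=ray(c,(427,148),.016);d=B-A;print(A,B,np.linalg.norm(d));n=np.array([d[1],-d[0],0])/np.linalg.norm(d);print('tray c',(A+B)/2+n*.065, 'ang',np.degrees(np.arctan2(d[1],d[0])))
p=get_obs()['tool_pos']
u0,v0=290,215
a=cv2.resize(get_image('side')[v0-60:v0+60,u0:u0+150],None,fx=5,fy=5,interpolation=2)
for z in(.098,.168):
    for s in(-.023,.023):
        r=k[1][:,0]*s;q=proj(k,(p[0]+r[0],p[1]+r[1],z+r[2]));q=((q-[u0,v0-60])*5).astype(int);cv2.circle(a,tuple(map(int,q)),4,(0,0,255),-1)
cv2.imwrite('pics/s5.png',a[:600,:])
```

```text
[ 0.53733967 -0.14690904  0.016     ] [ 0.66240485 -0.15633834  0.016     ] 0.12542014051594316
tray c [ 0.59498545 -0.21643973  0.016     ] ang -4.3116616952686995
```

View pics/s5.png

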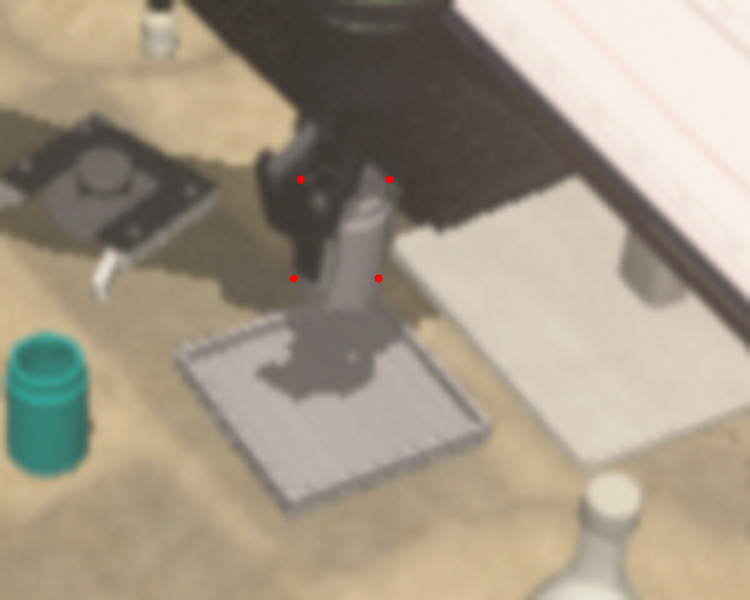

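The red dots show the sleeve roughly where predicted, leaning perhaps 4° about the grip axis, which will square up on the floor. I'll lower and feel for contact.

```bash
python3 -m crank '[[[1,0,0,0.2,0,0,0],[1,0,0,0.25,0,0,0],[1,0,0,0.2,0,0,0],[1,0,0,0.1,0,0,0],[1,0,0,0.05,0,0,0],[1,0,0,0,0,0,0],[1,0,0,0,0,0,0]]]' 35 && python3 -m crank '[[[1,0,0,0.02,0,0,0],[1,0,0,0.02,0,0,0],[1,0,0,0,0,0,0],[1,0,0,0,0,0,0]]]'&& python3 -m crank '[[[1,0,0,0.02,0,0,0],[1,0,0,0,0,0,0],[1,0,0,0,0,0,0]]]'
```

```text
time_s: 10.95
tool_pos: [0.5907, -0.2225, 0.0375]
tcp_rot: [[-0.28, 0.96, 0.001], [0.96, 0.28, -0.0], [-0.0, 0.001, -1.0]]
force: [-0.1, 0.1, -1.7]
gripper_width: 0.0437
grip_force: 98.2
time_s: 11.28
tool_pos: [0.5904, -0.2226, 0.033]
tcp_rot: [[-0.279, 0.96, 0.0], [0.96, 0.279, -0.0], [-0.0, 0.0, -1.0]]
force: [-0.5, 0.7, -2.7]
gripper_width: 0.0439
grip_force: 98.2
time_s: 11.53
tool_pos: [0.5902, -0.2226, 0.0306]
tcp_rot: [[-0.279, 0.96, -0.0], [0.96, 0.279, 0.0], [0.0, -0.0, -1.0]]
force: [-0.1, 0.3, -2.6]
gripper_width: 0.0437
grip_force: 98.2
```

```bash
python3 -m crank '[[[1,0,0,0.02,0,0,0],[1,0,0,0,0,0,0],[1,0,0,0,0,0,0]]]' 25 && python3 -m crank '[[[1,0,0,0.02,0,0,0],[1,0,0,0,0,0,0],[1,0,0,0,0,0,0]]]'&& python3 -m crank '[[[1,0,0,0.015,0,0,0],[1,0,0,0,0,0,0],[1,0,0,0,0,0,0]]]'
```

```text
time_s: 11.78
tool_pos: [0.5901, -0.2226, 0.0286]
tcp_rot: [[-0.28, 0.96, -0.0], [0.96, 0.28, 0.0], [0.0, -0.0, -1.0]]
force: [-0.1, -0.7, -1.8]
gripper_width: 0.0434
grip_force: 98.2
time_s: 12.03
tool_pos: [0.5901, -0.2226, 0.0266]
tcp_rot: [[-0.279, 0.96, -0.0], [0.96, 0.279, 0.0], [0.0, -0.0, -1.0]]
force: [-0.4, -0.3, -2.8]
gripper_width: 0.044
grip_force: 98.2
time_s: 12.28
tool_pos: [0.5902, -0.2226, 0.0251]
tcp_rot: [[-0.279, 0.96, -0.0], [0.96, 0.279, 0.0], [0.0, -0.0, -1.0]]
force: [0.4, 0.2, -2.5]
gripper_width: 0.0437
grip_force: 98.2
```

```bash
python3 -m crank '[[[1,0,0,0.012,0,0,0],[1,0,0,0,0,0,0],[1,0,0,0,0,0,0]]]' && python3 -m crank '[[[1,0,0,0.012,0,0,0],[1,0,0,0,0,0,0],[1,0,0,0,0,0,0]]]'&& python3 -m crank '[[[1,0,0,0.01,0,0,0],[1,0,0,0,0,0,0],[1,0,0,0,0,0,0]]]'
```

```text
time_s: 12.53
tool_pos: [0.5902, -0.2226, 0.0239]
tcp_rot: [[-0.28, 0.96, -0.0], [0.96, 0.28, 0.0], [0.0, -0.0, -1.0]]
force: [0.8, -0.6, -1.5]
gripper_width: 0.0437
grip_force: 98.2
time_s: 12.78
tool_pos: [0.5902, -0.2226, 0.0227]
tcp_rot: [[-0.28, 0.96, -0.0], [0.96, 0.28, 0.0], [0.0, -0.0, -1.0]]
force: [0.2, -0.2, -2.6]
gripper_width: 0.0434
grip_force: 98.2
time_s: 13.03
tool_pos: [0.5903, -0.2227, 0.0225]
tcp_rot: [[-0.279, 0.96, 0.0], [0.96, 0.279, 0.0], [-0.0, 0.0, -1.0]]
force: [-3.8, 2.6, 9.5]
gripper_width: 0.0439
grip_force: 99.2
```

Contact came at 0.0225, just as predicted, so the sleeve stands straight on the floor. I'll open gently and retreat up.

```bash
python3 -m crank '[[[0,0,0,-0.004,0,0,0],[-0.1,0,0,0,0,0,0],[-0.2,0,0,0,0,0,0],[-0.4,0,0,0,0,0,0],[-0.7,0,0,0,0,0,0],[-1,0,0,0,0,0,0],[-1,0,0,0,0,0,0],[-1,0,0,0,0,0,0],[-1,0,0,0,0,0,0]]]' 20 && python3 -m crank '[[[-1,0,0,-0.1,0,0,0],[-1,0,0,-0.2,0,0,0],[-1,0,0,-0.3,0,0,0],[-1,0,0,-0.4,0,0,0],[-1,0,0,-0.4,0,0,0],[-1,0,0,-0.4,0,0,0],[-1,0,0,-0.4,0,0,0],[-1,0,0,0,0,0,0],[-1,0,0,0,0,0,0]]]'
python3 - <<'E'
from h import *
im=get_image('wrist');s=get_image('side')[130:310,220:460]
a=cv2.resize(im,(640,400))[:270];b=cv2.resize(s,(440,330),interpolation=2);b=cv2.copyMakeBorder(b,0,0,0,200,0)
cv2.imwrite('pics/end.png',np.vstack([a,b]))
E
```

```text
time_s: 13.78
tool_pos: [0.5903, -0.2226, 0.0222]
tcp_rot: [[-0.28, 0.96, 0.0], [0.96, 0.28, -0.0], [-0.0, -0.0, -1.0]]
force: [-0.3, 0.5, 0.1]
gripper_width: 0.0851
grip_force: 0.0
time_s: 14.53
tool_pos: [0.591, -0.223, 0.2454]
tcp_rot: [[-0.279, 0.96, 0.004], [0.96, 0.279, -0.001], [-0.002, 0.004, -1.0]]
force: [0.5, -0.4, -0.8]
gripper_width: 0.0853
grip_force: 0.0
```

View pics/end.png

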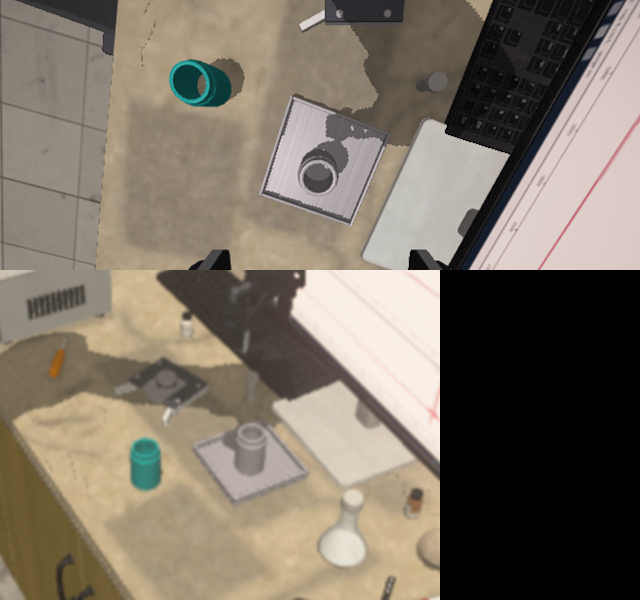

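The sleeve stands upright in the tray at (320,172), the base is still home in the fork, and the bystanders are undisturbed. Handing in.

```bash
python3 -c "from bench import job_done;print(job_done())"
```

```text
the job is handed in; nothing more can be done
None
```

The job is handed in: the die base is home in the fork, the sleeve stands upright and released in the tray, the flask, vial and plunger were not disturbed, and it took about 15 s of the 64 s allowed (no verdict was shown).

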